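# Close the filler of the blasting tank

## Robot

A 7-joint arm with a two-finger parallel gripper is mounted at the origin on the work surface. World frame = base frame: x ahead of the robot, y to its left, z up, the work surface at z = 0. Lengths are in mm, angles in rad, forces in N, time in s.
With the tool pointing down it reaches from about 400 to 900 mm from the base axis. Payload 5.6 kg.
Tool frame: the origin (TCP) lies midway between the tips of the shut fingers; the grasp point (between the pads) lies 19 mm behind it (grasp_offset is the distance from the TCP to the grasp point, in mm); z points along the fingers, y is the line along which they close (so a half turn about z gives the same grasp; the last joint's range is limited). The gripper opens to 92 mm and grips with 3 to 60 N. Pads are 20 mm wide; open, the fingers measure 128 mm over their backs; the gripper's body (75 mm by 189 mm) begins 69 mm behind the grasp point.
Start: joints at [1.153, 0.468, -0.012, 1.603, 0.006, 1.071, -0.056], TCP at [237.916, -604.901, 214.592] pointing down, gripper open.
Joint ranges: [-2.53, 2.53], [-0.31, 2.02], [-1.57, 1.55], [0.28, 2.44], [-1.29, 4.43], [0.15, 1.84], [-2.92, 2.92]. Speed limits (rad/s): [2.57, 2.57, 3.14, 3.14, 3.14, 3.14, 3.14].

## Interface

Orientations are given as [roll, pitch, yaw] about the fixed x, y, z axes, in that order (R = Rz(yaw) Ry(pitch) Rx(roll)).
In Python, from workcell import * gives the robot as it stands.
- The arm moves only by the tool drive_tool, never from a script. Its arguments are lists of equal length, an entry for each row: "offset": the shift along the tool's x, y, z in mm, a list of three; "roll": the turn about the tool's z in rad. A call has 1 to 8 rows; each row is the pose to reach, as a shift and turn from the pose commanded when the call began, along the tool's axes at that moment; what a row does not reach only later rows make up. A row lasts 1/12 s, in which the tool goes at most 41.7 mm and 7.16 degrees, less where a joint would pass 70% of its speed; a pose out of reach is approached as far as the arm can. A call with a gripper value outside its range is refused whole. "hand" is the opening, from 0 (shut) to 1 (fully open), set as the call begins (left out, the last holds). The fingers move at their own pace and stop on an object; "newtons" is the grip in N (left out, the last holds). Time passes only in rows, so rows that repeat a pose let the fingers close. It gives the time, the measured TCP pose, the force, the opening and the grip force at its end, in the units of the state.
- read_state(): the state, without advancing time (a new reading comes with each control period).
- capture(name): name is "side" or "top" or "wrist"; returns a dict with "color" (420x560x3 uint8, blue, green, red), "fx", "fy", "cx", "cy" (pixels), "world_from_camera" (4x4, takes a point from camera to world coordinates). Camera axes: x right, y down, z forward; pixel columns grow to the right and rows downward; lengths in mm; the calibration is good to about 2 mm. A picture is of the moment at which its call begins. There is no depth.
- hand_in(): hands the job in; it is judged then, once.
Trained networks look in a picture, given as the dict that the camera call returned (one of the last four; its "shot" number tells which), for a name from the list of things; names that differ only in an ending like _2 or _b are one class to them, and where a whole thing is asked for, a point or a joint stands for the part that bears it (a point fixed in the world has none). Each returns a list of dicts, best first, with "confidence" (0 to 1); they miss things now and then, are a little off and sometimes report something else, mostly with a low value. They report only what shows in the picture. A call takes as long as a camera call. They do not tell look-alikes from the thing itself.
- search_frame(picture, query): "at" ([x, y, z] in mm, in world coordinates, good to about 4 mm: the middle of the surface that is visible of it).
- outline_of(picture, query): "region" (420x560 bool, what is visible of it).
The state is a dict: "clock": time; "joints": joint angles; "joint_vel": joint speeds; "tau": joint torques, N m; "tool_pos": TCP position; "ee_rot": TCP orientation; "force": force on the tool from outside, world axes, zero at the start; "moment": the same for the moment, N m; "finger_gap": opening from 0.0 (shut) to 1.0 (fully open); "finger_force": force on a finger pad.
Only numpy, scipy, OpenCV 4.12 (cv2) and the standard library are available. Lean on these libraries where they do the work, as an engineer would, in place of code of your own. Each camera call takes 0.05 s, during which the arm holds its last target. There are 200 camera calls.

## Task

Close the open abrasive tank with the loose winged filler cap lying on the bench: set the cap squarely on the bare neck and back it off (counter-clockwise from above) under light pressure until it drops down into its thread start; if it only drops from a guard onto the ramps, keep backing. Then turn it clockwise until it is fully home and let go. Never force the thread against a stop, and leave the plaster cast nearest the tanks where it is.

Things in the scene. Friction and masses are not known exactly. Their poses are not given: they have to be found in the camera images.
- cap: loose black filler cap, standing skirt down on the bench: round, 58 mm diameter, 35 mm high, about 0.16 kg, with an upright bar handle on top. Origin: centre of the skirt's lower edge; z up, x along the bar, y across it. Four lugs inside the skirt, 90 degrees apart, out of sight (bottom 4 mm above the lower edge); the angle at which they meet the neck's thread starts is not known
- cap_handle (a point): middle of the cap's upright bar handle, on the cap's axis, 50.5 mm above its origin. The bar is 14 mm thick (y), 50 mm long (x) and 31.5 mm high; its top is 66.5 mm above the origin. Axes as the cap's
- tank: the open grey steel tank, fixed, 116 mm across its foot, flat top 110 mm above the bench, bare steel neck at the centre of the top. A second tank of the same make already wears its cap. The thread is spoiled if cap and tank press on each other with over 40 N in all, which a twist of about 0.7 N m against a stop does. Origin: centre of its foot, z up
- neck_seat (a point): on the open tank: point on the neck's axis level with the tank's flat top; z up. Cap origin heights from here: 25.5 mm on the guards, 15 to 18.5 mm on the ramps, 9.5 to 12 mm in the thread start, 5 to 6 mm home. From the start the cap turns clockwise 43 to 57 degrees, sinking evenly 1 mm per 10 degrees, to a hard stop: home. Friction holds it there
- neck_crown (a point): on the neck's axis, 22 mm above neck_seat: peaks of a ring 46 mm across, whose upper face is four ramps, 90 degrees apart at unknown angle, each rising 3.3 mm counter-clockwise (from above) to a peak; behind it a slot, the thread start, about 10 degrees of play, roofed by a small guard whose top is 7 mm above the peaks. A wall at each ramp's foot stops the lugs clockwise
- neck_top (a point): tip of the neck, on its axis, 34.5 mm above neck_seat: a tapered spigot 34 mm across, which the cap's lugs pass with 1.2 mm to spare all round. Pressed down lightly, the cap turns counter-clockwise up to 95 degrees: if set on the guards it first drops off them onto the ramps (not yet the start), climbs, then drops 7 to 9 mm into the start, where a stop bars more
- cast: bystander: pale plaster dental cast, 55 x 62 mm, about 33 mm high, with an arch of teeth on top, on the open bench behind the cap, the nearer to the tanks of two casts. Origin: centre of its underside, z up
Things that resemble listed ones, but are neither listed nor needed, are in the scene too. Leave any green or orange look-alike of the cap alone.

How it is judged:
By the outcome, as a careful person would: the job done as asked, in the order asked, and still so for the second after the job is handed in, with the robot touching nothing.
It also fails if it takes over 72 s, if anything falls off the work surface, if the arm or the gripper's body presses on something with over 40 N, if the wrist force passes 120 N, or if a joint passes its speed limit or range.

## Working session

There is one attempt and no reset: what is moved stays moved. The work goes in short steps, Python scripts to look and compute and a tool call to move; the robot and the scene stay as the last step left them, time stands still between calls to the robot, and variables do not carry over. Pictures are saved under pics/ and viewed, at most 10 in all, crops included, and the job is handed in when it is done.

Besides the shell and the picture viewer there is one more tool, called after "Request:" in YAML: its name, and indented under it one key for each argument. drive_tool: Moves the arm, as the interface text tells. Its arguments: {"type":"object","properties":{"offset":{"type":"array"},"roll":{"type":"array"},"hand":{"type":"number"},"newtons":{"type":"number"}},"required":["offset","roll"]}

```bash
mkdir -p pics
cat > h.py <<'E'
from workcell import *
import numpy as np, cv2
def proj(p,X):
    T=np.linalg.inv(p["world_from_camera"]); c=T[:3,:3]@np.array(X,float)+T[:3,3]
    return [p["fx"]*c[0]/c[2]+p["cx"],p["fy"]*c[1]/c[2]+p["cy"]]
def ray(p,u,v):
    T=np.array(p["world_from_camera"]); d=T[:3,:3]@np.array([(u-p["cx"])/p["fx"],(v-p["cy"])/p["fy"],1]); return T[:3,3],d/np.linalg.norm(d)
def atz(p,u,v,z):
    o,d=ray(p,u,v); return o+d*(z-o[2])/d[2]
def tri(rs):
    A=np.zeros((3,3));b=np.zeros(3)
    for o,d in rs:
        M=np.eye(3)-np.outer(d,d);A+=M;b+=M@o
    return np.linalg.solve(A,b)
E
python3 - <<'E'
from h import *
s=read_state();print(s["clock"],s["tool_pos"],s["ee_rot"],s["force"])
for n in ["side","top","wrist"]:
    p=capture(n);cv2.imwrite(f"pics/{n}0.png",p["color"])
    print(n,np.round(p["world_from_camera"],2).tolist(),p["fx"])
    for q in ["cap","cap_handle","tank","neck_crown","neck_top","cast"]:
        for r in search_frame(p,q)[:4]: print(q,np.round(r["at"],1),round(r["confidence"],2),np.round(proj(p,r["at"])))
E
```

```text
0.0 [ 237.67306929 -604.36589524  213.62977435] [-3.13980308e+00  1.28106258e-04  3.74729559e-01] [-0.32633247 -0.71828991  0.24370587]
side [[0.98, -0.14, 0.13, 478.04], [-0.19, -0.76, 0.62, -494.25], [0.01, -0.63, -0.78, 675.47], [0.0, 0.0, 0.0, 1.0]] 419.14867273998885
cap [ 533.3 -321.    40. ] 0.94 [290. 392.]
cap [ 432.9 -231.6   31.6] 0.83 [216. 347.]
cap [ 615.6 -239.9   33.7] 0.81 [330. 331.]
cap [ 522.1 -230.9   36. ] 0.8 [272. 335.]
cap_handle [ 523.2 -227.6   35.1] 0.93 [272. 334.]
cap_handle [ 614.9 -240.4   33.5] 0.87 [330. 332.]
cap_handle [ 489.7 -144.1   32.8] 0.81 [244. 291.]
cap_handle [ 431.5 -231.3   36.6] 0.65 [215. 346.]
tank [556.3 202.4  96.5] 0.77 [252. 128.]
neck_crown [552.4 205.1  94.2] 0.98 [250. 128.]
neck_crown [ 525.7 -230.2   33.1] 0.52 [274. 335.]
neck_top [556.  204.9  96.4] 0.74 [252. 127.]
cast [685.1 -88.3  20.6] 0.7 [344. 252.]
top [[-0.01, -0.99, 0.15, 446.9], [-1.0, 0.01, 0.01, -37.13], [-0.01, -0.15, -0.99, 972.06], [0.0, 0.0, 0.0, 1.0]] 392.1292890903322
cap [ 435.9 -218.8   33.6] 0.98 [359. 272.]
cap [ 531.6 -307.5   30.6] 0.86 [395. 232.]
cap [ 521.8 -213.8   33. ] 0.83 [356. 236.]
cap [ 486.8 -132.2   33.8] 0.81 [322. 251.]
cap_handle [ 536.4 -307.    34.8] 0.92 [395. 229.]
cap_handle [ 617.9 -222.5   36.2] 0.86 [358. 196.]
cap_handle [ 523.4 -214.9   35.7] 0.78 [356. 235.]
cap_handle [ 434.4 -219.2   36.7] 0.71 [360. 273.]
tank [556.3 226.  110.7] 0.78 [163. 219.]
neck_crown [559.2 221.8 110.9] 0.79 [165. 218.]
neck_top [561.2 226.1 107.9] 0.76 [164. 217.]
wrist [[0.37, -0.89, -0.27, 314.84], [-0.93, -0.35, -0.11, -574.12], [0.0, 0.29, -0.96, 384.14], [0.0, 0.0, 0.0, 1.0]] 294.26265905364744
```

View pics/side0.png

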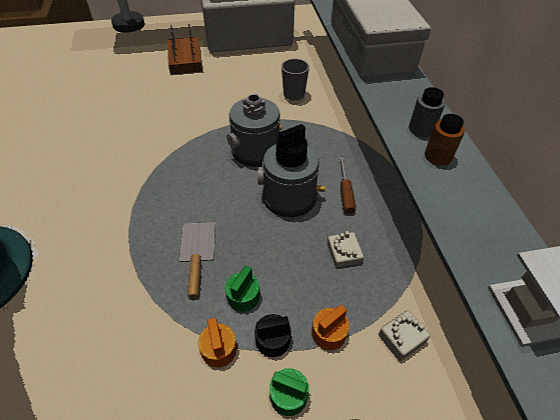

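View pics/top0.png

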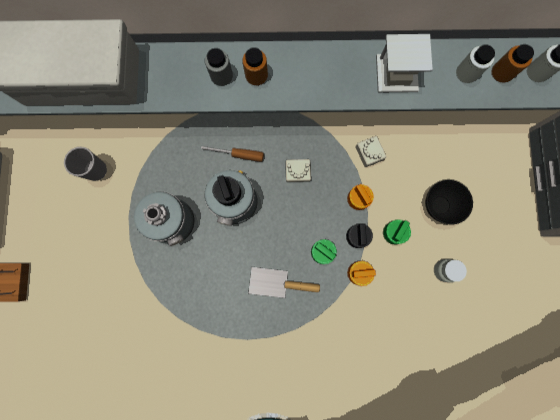

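The black loose cap is at side (272,334) and top (358,236), with its bar roughly along world x. It sits between green and orange look-alikes. The open tank's neck is at side (253,103) and top (156,213). I'll move the wrist camera over the cap next.

Request:
drive_tool:
  offset:
    - [34, -21, 0]
    - [68, -42, 0]
    - [102, -63, 0]
    - [136, -84, 0]
    - [170, -105, 0]
    - [204, -126, 0]
    - [238, -147, 0]
    - [272, -168, 0]
  roll: [0.047, 0.094, 0.14, 0.19, 0.235, 0.28, 0.33, 0.375]
  hand: 0.5
  newtons: 30

```text
clock: 1.72
tool_pos: [430.5, -347.4, 214.9]
ee_rot: [3.141, -0.001, -0.003]
force: [0.1, -0.0, -0.0]
finger_gap: 0.497
finger_force: 0.0
```

Request:
drive_tool:
  offset:
    - [23, -31, 0]
    - [46, -62, 0]
    - [69, -93, 0]
    - [92, -125, 0]
    - [92, -125, 0]
    - [92, -125, 0]
  roll: [0, 0, 0, 0, 0, 0]

```text
clock: 2.22
tool_pos: [523.0, -221.2, 214.6]
ee_rot: [-3.141, -0.0, 0.005]
force: [-1.5, -0.5, 1.1]
finger_gap: 0.502
finger_force: 0.0
```

Run:
```python
from h import *
s=read_state();print(s["clock"],s["tool_pos"],s["ee_rot"],s["joints"])
def cen(m): 
    y,x=np.nonzero(m);return x.mean(),y.mean()
for n in ["wrist","top","side"]:
    p=capture(n);cv2.imwrite(f"pics/{n}1.png",p["color"])
    if n=="wrist": print(np.round(p["world_from_camera"],3).tolist())
    for q in ["cap","cap_handle"]:
        for r in search_frame(p,q)[:5]: print(n,q,np.round(r["at"],1),round(r["confidence"],2),np.round(proj(p,r["at"])))
        for r in outline_of(p,q)[:5]:
            m=r["region"];c=cen(m);print("   mask",np.round(c,1),m.sum(),round(r["confidence"],2),p["color"][m].mean(0).round(), cv2.minAreaRect(np.argwhere(m)[:,::-1].astype(np.float32)))
```

```text
2.2167 [ 523.00894297 -221.22566951  214.57952559] [-3.14095183e+00 -4.19022882e-04  5.37438117e-03] [ 0.45094968  0.33700102 -0.13517835  1.80155153  0.05189062  1.00630879
 -1.26990152]
[[0.005, -0.956, -0.293, 605.644], [-1.0, -0.005, -0.001, -220.615], [-0.0, 0.293, -0.956, 384.142], [0.0, 0.0, 0.0, 1.0]]
wrist cap [ 497.6 -140.8   34.8] 0.92 [213. 207.]
wrist cap [ 617.9 -230.8   36.4] 0.85 [287. 104.]
wrist cap [ 528.1 -226.3   36.4] 0.75 [282. 183.]
wrist cap [ 440.3 -221.    34.5] 0.72 [277. 249.]
wrist cap [ 541.  -308.5   34.5] 0.61 [350. 173.]
   mask [352.  177.7] 2041 0.91 [52. 99. 58.] ((352.3851623535156, 176.9391632080078), (51.497703552246094, 48.591514587402344), 54.462318420410156)
   mask [210.6 212.1] 1979 0.86 [ 85. 155.  69.] ((211.75003051757812, 212.25001525878906), (46.66904830932617, 50.20458221435547), 45.0)
   mask [278.2 249. ] 1835 0.84 [ 42. 111. 177.] ((278.5, 248.5), (49.0, 43.0), 90.0)
   mask [284.6 103.1] 2233 0.83 [ 78. 194. 242.] ((284.5, 103.0), (54.0, 51.0), 90.0)
   mask [278.6 184.9] 1940 0.74 [47. 52. 54.] ((279.0000305175781, 184.500015258
[... 3419 characters left out ...]
[ 521.7 -229.5   35.5] 0.79 [272. 335.]
side cap_handle [ 618.2 -241.4   34.1] 0.71 [332. 332.]
side cap_handle [ 433.  -233.2   36.1] 0.66 [216. 347.]
   mask [330.  327.5] 1311 0.91 [ 23.  82. 150.] ((330.0, 327.0), (44.0, 36.0), 90.0)
   mask [288.6 391.5] 1588 0.9 [24. 57. 18.] ((289.0, 391.5), (47.0, 40.0), 90.0)
   mask [238.7 291.1] 886 0.78 [40. 91. 29.] ((237.35086059570312, 289.5346984863281), (43.92121124267578, 25.03595542907715), 85.03025817871094)
   mask [272.2 334.8] 1331 0.65 [15. 15. 15.] ((272.5, 335.0), (42.0, 37.0), 90.0)
   mask [216.9 344.3] 1330 0.65 [ 26.  88. 156.] ((217.15382385253906, 344.7691955566406), (39.93841552734375, 41.602516174316406), 33.690067291259766)
```

View pics/wrist1.png

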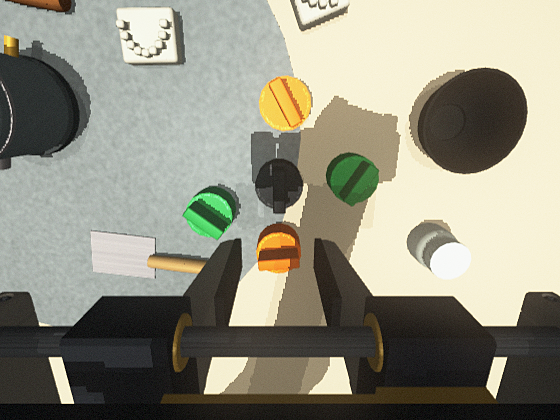

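The wrist view shows the black cap at (279,185), with its bar nearly vertical in the image, so along world x. I'll fit the cap model to the masks from two views.

```bash
cat >> h.py <<'E'
from scipy.optimize import minimize
def sil(p,x,y,z,w,shape=(420,560)):
    t=np.linspace(0,2*np.pi,40)
    A=[[29*np.cos(a),29*np.sin(a),h] for a in t for h in (0,35)]
    B=[[sx*25,sy*7,h] for sx in(-1,1) for sy in (-1,1) for h in (35,66.5)]
    R=np.array([[np.cos(w),-np.sin(w),0],[np.sin(w),np.cos(w),0],[0,0,1]])
    im=np.zeros(shape,np.uint8);o=[]
    for P in (A,B):
        q=np.array([proj(p,R@np.array(v)+[x,y,z]) for v in P],np.float32)
        h=cv2.convexHull(q);o.append(h);cv2.fillPoly(im,[np.round(h*16).astype(np.int32)],1,shift=4)
    return im>0,o
def fit(vs,x0):
    def c(v): return sum(1-(m&s).sum()/(m|s).sum() for p,m in vs for s in [sil(p,*v)[0]])
    S=np.array(x0)+np.vstack([np.zeros(4),np.diag([8,8,8,.3])])
    r=minimize(c,x0,method="Nelder-Mead",options=dict(initial_simplex=S,maxiter=200));return r.x,r.fun
E
python3 - <<'E'
from h import *
vs=[]
for n,c in [("wrist",(279,185)),("side",(272,335))]:
    p=capture(n); 
    ms=[r["region"] for q in("cap","cap_handle") for r in outline_of(p,q) if r["region"][c[1],c[0]] and r["region"].sum()>800]
    vs.append((p,ms[0]))
for x0 in ([523,-222,0,0],[523,-222,0,.3],[523,-222,0,-.3]): print(fit(vs,x0))
print(fit(vs[:1],[523,-222,0,0]))
v=fit(vs,[523,-222,0,0.])[0]
tiles=[]
for (p,m),c in zip(vs,((279,185),(272,335))):
    k=6;a=33
    im=p["color"][c[1]-a:c[1]+a,c[0]-a:c[0]+a];im=np.clip((im/255.)**.5*255,0,255).astype(np.uint8)
    im=cv2.resize(im,None,fx=k,fy=k,interpolation=0)
    for h in sil(p,*v)[1]: cv2.polylines(im,[np.int32((h-np.array(c)+a+.5)*k)],True,(0,0,255),1)
    tiles.append(im)
cv2.imwrite("pics/fit.png",np.hstack(tiles))
E
```

```text
(array([ 5.23248512e+02, -2.21925552e+02, -1.13746863e+00,  2.11906162e-02]), np.float64(0.11450255463644865))
(array([ 5.24134487e+02, -2.22555355e+02, -5.33620164e-01, -1.14631522e-03]), np.float64(0.11983639027766524))
(array([ 5.23798155e+02, -2.22172702e+02, -5.03422835e-01, -5.73732534e-03]), np.float64(0.11627984435820704))
(array([ 5.22359877e+02, -2.22530083e+02, -7.80183693e+00,  1.03637633e-02]), np.float64(0.018442622950819665))
```

View pics/fit.png

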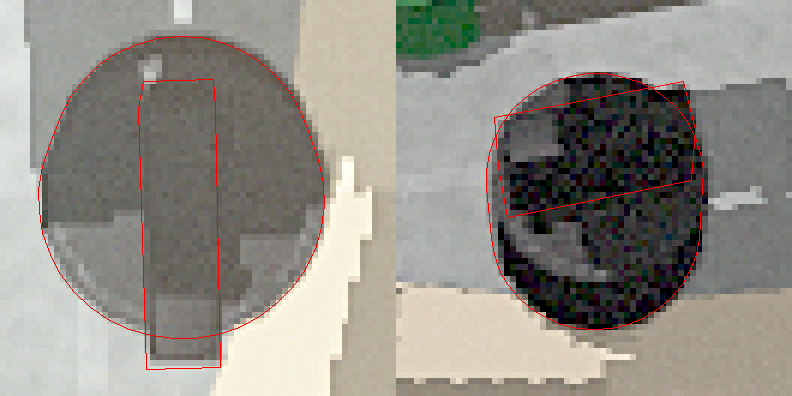

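The fit is good: the cap is at (523.5, −222, 0) with yaw about 0. Going down to grasp it.

Request:
drive_tool:
  offset:
    - [0.5, 1, 40]
    - [0.5, 1, 80]
    - [0.5, 1, 115]
    - [0.5, 1, 145]
    - [0.5, 1, 165]
    - [0.5, 1, 176]
    - [0.5, 1, 176]
    - [0.5, 1, 176]
  roll: [0, 0, 0, 0, 0, 0, 0, 0]
  hand: 0.5

```text
clock: 3.93
tool_pos: [522.5, -225.1, 38.6]
ee_rot: [3.142, -0.0, -0.0]
force: [0.8, 0.9, 0.5]
finger_gap: 0.499
finger_force: 0.0
```

Request:
drive_tool:
  offset:
    - [0, 0, 0]
    - [0, 0, 0]
    - [0, 0, 0]
    - [0, 0, 0]
    - [0, 0, 0]
    - [0, 0, 0]
    - [0, 0, 0]
    - [0, 0, 0]
  roll: [0, 0, 0, 0, 0, 0, 0, 0]
  hand: 0
  newtons: 40

```text
clock: 4.6
tool_pos: [522.4, -224.9, 39.0]
ee_rot: [3.142, -0.001, -0.0]
force: [-0.6, 0.5, 4.8]
finger_gap: 0.148
finger_force: 40.0
```

Request:
drive_tool:
  offset:
    - [0, 0, -20]
    - [0, 0, -55]
    - [0, 0, -95]
    - [0, 0, -135]
    - [0, 0, -175]
    - [0, 0, -211]
    - [0, -20, -211]
    - [0, -50, -211]
  roll: [0, 0, 0, 0, 0, 0, 0, 0]

```text
clock: 5.27
tool_pos: [522.7, -178.4, 252.0]
ee_rot: [3.138, -0.005, -0.007]
force: [-0.4, 0.4, -2.1]
finger_gap: 0.148
finger_force: 40.0
```

Request:
drive_tool:
  offset:
    - [-4, -40, 0]
    - [-8, -80, 0]
    - [-14, -120, 0]
    - [-20, -160, 0]
    - [-26, -200, 0]
    - [-32, -240, 0]
    - [-38, -280, 0]
    - [-44, -320, 0]
  roll: [0, 0, 0, 0, 0, 0, 0, 0]

```text
clock: 5.93
tool_pos: [477.2, 146.4, 249.2]
ee_rot: [3.141, 0.0, -0.001]
force: [0.5, -0.3, -1.8]
finger_gap: 0.146
finger_force: 40.0
```

Request:
drive_tool:
  offset:
    - [-2, -30, 0]
    - [-5, -60, 0]
    - [-5, -74, 0]
    - [-5, -74, 0]
    - [-5, -74, 0]
  roll: [0, 0, 0, 0, 0]

```text
clock: 6.35
tool_pos: [472.8, 219.0, 248.9]
ee_rot: [3.141, 0.001, 0.001]
force: [0.1, 0.2, -1.7]
finger_gap: 0.149
finger_force: 40.0
```

Run:
```python
from h import *
s=read_state();print(s["clock"],s["tool_pos"],s["ee_rot"],s["joints"],s["force"],s["finger_gap"])
for n in ["wrist","top","side"]:
    p=capture(n);cv2.imwrite(f"pics/{n}2.png",p["color"])
    for q in ["neck_crown","neck_top","neck_seat","cap"]:
        for r in search_frame(p,q)[:3]: print(n,q,np.round(r["at"],1),round(r["confidence"],2),np.round(proj(p,r["at"]),1))
    for q in ["tank","neck_crown"]:
      for r in outline_of(p,q)[:2]:
        m=r["region"];y,x=np.nonzero(m);print("   mask",q,x.mean(),y.mean(),m.sum(),x.min(),x.max(),y.min(),y.max(),round(r["confidence"],2))
    if n=="wrist":print(np.round(p["world_from_camera"],3).tolist())
```

```text
6.35 [472.75285782 218.96259669 248.89822254] [3.14072547e+00 1.15022340e-03 1.21604321e-03] [-0.14160374  0.2495915  -0.41631543  1.85610946  0.1148769   1.06070335
 -2.17240278] [ 0.12939882  0.23185143 -1.73449893] 0.14920038733891006
wrist neck_crown [570.2 236.7 112.1] 0.63 [259.4  99.9]
wrist neck_top [568.  238.9 111.4] 0.88 [257.2 102.3]
wrist neck_seat [566.7 239.8 112.4] 0.85 [256.3 103.6]
wrist cap [ 489.5 -114.4   38.1] 0.84 [533.2 168.8]
wrist cap [489.8 217.  245.4] 0.76 [280.9 225.2]
   mask tank 255.93991802459263 102.99310206937919 10003 201 310 45 163 0.74
   mask neck_crown 255.83896181982163 103.01723619601162 9979 201 309 45 163 0.73
   mask neck_crown 522.790291262136 12.178640776699028 1545 492 556 0 26 0.5
[[0.001, -0.956, -0.294, 555.652], [-1.0, -0.0, -0.002, 219.506], [0.001, 0.294, -0.956, 418.328], [0.0, 0.0, 0.0, 1.0]]
top neck_crown [567.9 225.6 109.7] 0.87 [163.7 214.1]
top neck_top [566.4 223.1 111. ] 0.75 [164.6 214.7]
top cap [ 530.3 -304.9   32.5] 0.96 [393.7 232.1]
top cap [ 483.2 -134.    32.9] 0.78 [322.8 252.4]
top cap [ 621.2 -221.6   37.7] 0.71 [357.8 194.7]
   mask tank 163.46870653685676 214.67222994900325 2157 133 194 191 240 0.95
   mask neck_crown 163.5124694376528 214.58973105134476 2045 135 192 192 240 0.7
   mask neck_crown 152.26582278481013 249.8860759493671 79 148 155 242 262 0.44
side neck_crown [552.6 206.6  94.5] 0.57 [250.4 127.7]
side neck_top [558.5 204.7  99.1] 0.57 [253.2 126.2]
side neck_top [479.1 202.5 241.5] 0.31 [207.4  70.4]
side neck_seat [475.7 204.3 245.4] 0.58 [205.2  68.1]
side neck_seat [558.1 202.2  97.1] 0.55 [253.2 127.7]
side cap [ 618.5 -237.3   37.1] 0.92 [331.8 328.5]
side cap [475.5 203.5 248.2] 0.89 [204.9  67. ]
side cap [ 488.8 -148.3   34.8] 0.69 [244.2 293.1]
   mask tank 252.28464818763325 129.26936744847194 2814 227 280 95 166 0.61
   mask neck_crown 252.56365503080082 129.02361396303903 2922 226 280 94 167 0.8
```

View pics/wrist2.png

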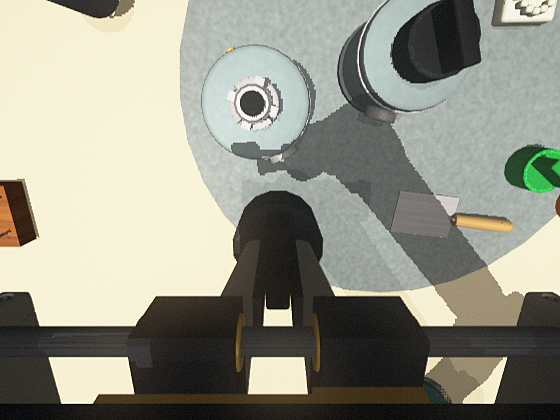

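Wrist view: the open tank's top is centred near (256,101), with the neck and its dark bore near (252,102). The cap is held upright. I'll refine the neck centre with an overlay.

```bash
cat >> h.py <<'E'
def circ(p,c,r,z):
    return np.array([proj(p,[c[0]+r*np.cos(a),c[1]+r*np.sin(a),z]) for a in np.linspace(0,2*np.pi,60)])
def crop(p,c,a,k,curves):
    x0,y0=max(c[0]-a,0),max(c[1]-a,0)
    im=p["color"][y0:y0+2*a,x0:x0+2*a]
    im=cv2.resize(np.uint8((im/255.)**.7*255),None,fx=k,fy=k,interpolation=0)
    for q,col in curves: cv2.polylines(im,[np.int32((q-[x0,y0]+.5)*k*8)],True,col,1,shift=3)
    return im
E
python3 - <<'E'
from h import *
w=capture("wrist");t=capture("top");s=capture("side")
a=[]
for p,px in ((w,(252,102)),(t,(154,213)),(s,(253,101))): print(atz(p,*px,144.5))
c=atz(w,252,102,144.5)[:2]
for p,px,b,k in ((w,(256,103),30,6),(t,(156,214),18,10),(s,(253,106),18,10)):
    a.append(crop(p,px,b,k,[(circ(p,c,17,144.5),(0,0,255)),(circ(p,c,23,132),(0,160,0)),(circ(p,c,23,110),(255,0,0))])[:360,:360])
im=np.hstack(a);im=cv2.resize(im,None,fx=.74,fy=.74,interpolation=cv2.INTER_AREA)
cv2.imwrite("pics/neck.png",im)
g=cv2.cvtColor(w["color"],cv2.COLOR_BGR2GRAY)
m=((g[45:165,195:315]<60)*255).astype(np.uint8)
n,l,st,ce=cv2.connectedComponentsWithStats(m)
for i in range(1,n):
    if st[i][4]>60: print(st[i],ce[i]+[195,45])
E
```

```text
[567.51278239 241.48205667 144.5       ]
[565.67312301 235.90042785 144.5       ]
[563.58561907 229.75374443 144.5       ]
```

View pics/neck.png

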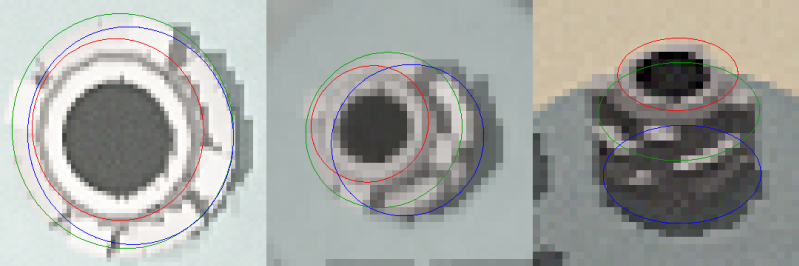

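Run:
```python
from h import *
ps=[]
w=capture("wrist");t=capture("top");s=capture("side")
for p,px,th in ((w,(252,104),130),(t,(152,213),90),(s,(253,97),60)):
    g=cv2.cvtColor(p["color"],cv2.COLOR_BGR2GRAY);m=np.zeros((422,562),np.uint8);
    f=cv2.floodFill(np.uint8((g>th)*255),m,px,128)
    y,x=np.nonzero(m[1:-1,1:-1]);px2=(x.mean(),y.mean());print(px2,len(x),atz(p,*px2,144.5));ps.append(ray(p,*px2))
print(tri(ps),tri(ps[:2]),tri(ps[::2]),tri(ps[1:]))
# held cap bar/skirt seen by wrist: overlay compare
x=read_state();print(x["tool_pos"])
vs=[]
for p,n in((w,"w"),(s,"s"),(t,"t")):
    u=proj(p,x["tool_pos"]);
    for r in outline_of(p,"cap"):
        yy,xx=np.nonzero(r["region"]);
        if np.hypot(xx.mean()-u[0],yy.mean()-u[1])<40: vs.append((p,r["region"]));print(n,len(xx),r["confidence"]);break
x0=[*(x["tool_pos"]-[0,0,38]),0]
print(x0)
for v in vs: print(fit([v],x0))
print(fit(vs,x0))
```

```text
(np.float64(251.91848906560637), np.float64(103.73558648111332)) 503 [566.07727806 241.57300482 144.5       ]
(np.float64(152.1081081081081), np.float64(212.83783783783784)) 74 [566.0610033  239.97075112 144.5       ]
(np.float64(253.26923076923077), np.float64(97.61538461538461)) 52 [565.82821804 241.16935194 144.5       ]
[566.00681439 240.9287397  144.3489475 ] [566.55670666 241.89239099 139.1128322 ] [565.98550637 241.60908166 144.17816495] [565.76464286 239.5775039  145.6647652 ]
[473.20486883 218.99459245 249.54445349]
w 5435 0.98
s 1014 0.77
t 45 0.45
[np.float64(473.20486882961677), np.float64(218.99459244805655), np.float64(211.54445348813613), 0]
(array([4.73683880e+02, 2.19273241e+02, 2.04946320e+02, 3.40244478e-03]), np.float64(0.25648897571867146))
(array([4.73812346e+02, 2.20087265e+02, 2.07853038e+02, 1.87064156e-01]), np.float64(0.21809744779582363))
(array([ 498.72674043,  377.02656976, -296.52832913,    6.11805955]), np.float64(0.8743016759776536))
(array([4.74403231e+02, 2.19419030e+02, 2.09058615e+02, 2.07577202e-02]), np.float64(1.4557497218404345))
```

Request:
drive_tool:
  offset:
    - [25, -6, 0]
    - [60, -14, 0]
    - [92, -22, 0]
    - [92, -22, 20]
    - [92, -22, 40]
    - [92, -22, 55]
    - [92, -22, 55]
    - [92, -22, 55]
  roll: [0, 0, 0, 0, 0, 0, 0, 0]

```text
clock: 8.52
tool_pos: [564.8, 240.8, 193.9]
ee_rot: [3.141, 0.002, -0.0]
force: [0.9, 0.2, -0.7]
finger_gap: 0.15
finger_force: 40.0
```

Run:
```python
from h import *
P=[]
for i in range(1): x=read_state();print(x["tool_pos"],x["ee_rot"],x["force"],x["joints"][6])
a=[]
N=(566,241.1);C=np.array(x["tool_pos"])+[.9,.2,-38.5]
for n,px,b,k in (("top",(152,211),22,9),("side",(255,88),26,8)):
    p=capture(n)
    a.append(crop(p,px,b,k,[(circ(p,N,17,144.5),(0,0,255)),(circ(p,N,23,132),(0,160,0)),(circ(p,N,23,110),(255,0,0)),(circ(p,C,29,C[2]),(0,255,255)),(circ(p,C,29,C[2]+35),(0,255,255))]+[(h[:,0],(255,255,0)) for h in sil(p,*C,0)[1]])[:396,:396])
cv2.imwrite("pics/pre.png",np.hstack(a))
```

```text
[564.83563868 240.77046211 193.90510915] [ 3.14093844e+00  1.76297988e-03 -2.40455721e-04] [ 0.92908205  0.1697024  -0.65281809] -2.1860954546750984
```

View pics/pre.png

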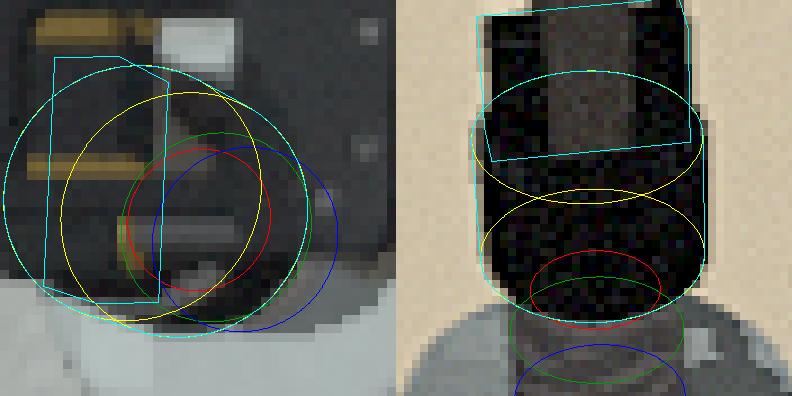

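Run:
```python
from h import *
p=capture("side");g=cv2.cvtColor(p["color"],cv2.COLOR_BGR2GRAY).astype(float)
x=read_state()["tool_pos"]
def edges(v,u0,u1,lo,hi):
    r=g[v,u0:u1].copy();th=(lo+hi)/2;u=np.arange(u0,u1);d=np.nonzero(r<th)[0]
    f=lambda i,j:u[i]+(r[i]-th)/(r[i]-r[j])*(u[j]-u[i])
    return f(d[0]-1,d[0]),f(d[-1]+1,d[-1])
for v in range(80,92,2):
    e=edges(v,275-40,290,15,170);row=[e]
    h=sil(p,x[0]+1,x[1],x[2]-38.5,0)[1][0][:,0]
    m=np.zeros((4200//10,560),np.uint8)
    # model edges at this row
    hh=np.vstack([h,h[:1]]);cr=[a[0]+(v-a[1])/(b[1]-a[1])*(b[0]-a[0]) for a,b in zip(hh,hh[1:]) if (a[1]-v)*(b[1]-v)<0]
    print(v,np.round(e,2),np.round(sum(e)/2,2),np.round(sorted(cr),2),np.round(sum(cr)/2,2))
print(proj(p,x),proj(p,x+[1,0,0]),x)
```

```text
Traceback (most recent call last):
IndexError: index 55 is out of bounds for axis 0 with size 55
```

Run:
```python
from h import *
p=capture("side");g=cv2.cvtColor(p["color"],cv2.COLOR_BGR2GRAY).astype(float)
x=np.array(read_state()["tool_pos"])
h=sil(p,x[0]+1,x[1],x[2]-38.5,0)[1][0][:,0];hh=np.vstack([h,h[:1]])
print(h.min(0),h.max(0))
for v in range(78,92,2):
    r=g[v];c=int(h[:,0].mean());th=80
    i=c
    while r[i]<th:i-=1
    a=i+(r[i]-th)/(r[i]-r[i+1]); i=c
    while r[i]<th:i+=1
    b=i-(r[i]-th)/(r[i]-r[i-1])
    cr=sorted(a_[0]+(v-a_[1])/(b_[1]-a_[1])*(b_[0]-a_[0]) for a_,b_ in zip(hh,hh[1:]) if (a_[1]-v)*(b_[1]-v)<0)
    print(v,round(a,2),round(b,2),round((a+b)/2,2),np.round(cr,2),round(sum(cr)/2,2))
print(proj(p,x),proj(p,x+[1,0,0]),proj(p,x+[0,1,0]))
```

```text
[238.40195  69.21465] [267.55817 100.71706]
78 238.55 267.56 253.05 [238.4  267.37] 252.89
80 238.89 267.54 253.21 [238.55 267.39] 252.97
82 239.33 267.52 253.43 [238.7  267.42] 253.06
84 239.3 267.53 253.41 [238.85 267.45] 253.15
86 239.33 267.86 253.6 [238.99 267.48] 253.24
88 239.6 267.86 253.73 [239.14 267.5 ] 253.32
90 239.54 267.83 253.69 [239.29 267.53] 253.41
[np.float64(252.32811672775483), np.float64(75.8336715440239)] [np.float64(252.82388718237445), np.float64(75.78609895771578)] [np.float64(252.25598374018162), np.float64(75.55194926707358)]
```

The side edges put the cap about 1.6 mm ahead of the TCP in x, so I'll correct by −0.5 mm and descend.

Request:
drive_tool:
  offset:
    - [-0.5, -0.2, 5]
    - [-0.5, -0.2, 10]
    - [-0.5, -0.2, 13]
    - [-0.5, -0.2, 15]
    - [-0.5, -0.2, 15]
  roll: [0, 0, 0, 0, 0]

```text
clock: 9.13
tool_pos: [564.4, 240.9, 178.8]
ee_rot: [3.141, 0.001, -0.0]
force: [1.1, -0.1, -0.9]
finger_gap: 0.145
finger_force: 40.0
```

Request:
drive_tool:
  offset:
    - [0, 0, 1]
    - [0, 0, 2]
    - [0, 0, 3]
    - [0, 0, 3]
  roll: [0, 0, 0, 0]

```text
clock: 9.47
tool_pos: [564.6, 241.1, 176.4]
ee_rot: [3.141, 0.0, -0.0]
force: [-0.3, 1.3, -2.0]
finger_gap: 0.15
finger_force: 40.0
```

Request:
drive_tool:
  offset:
    - [0, 0, 1]
    - [0, 0, 2]
    - [0, 0, 3]
    - [0, 0, 3]
  roll: [0, 0, 0, 0]

```text
clock: 9.8
tool_pos: [564.6, 241.1, 173.3]
ee_rot: [3.141, 0.0, -0.0]
force: [1.1, -0.4, -1.3]
finger_gap: 0.148
finger_force: 40.0
```

Request:
drive_tool:
  offset:
    - [0, 0, 1]
    - [0, 0, 2]
    - [0, 0, 2]
  roll: [0, 0, 0]

```text
clock: 10.05
tool_pos: [564.6, 241.1, 171.3]
ee_rot: [3.141, 0.0, -0.0]
force: [0.0, -0.4, -0.3]
finger_gap: 0.147
finger_force: 40.0
```

Request:
drive_tool:
  offset:
    - [0, 0, 1]
    - [0, 0, 2]
    - [0, 0, 3]
    - [0, 0, 3]
  roll: [0, 0, 0, 0]

```text
clock: 10.38
tool_pos: [564.6, 241.1, 168.3]
ee_rot: [3.141, 0.0, -0.0]
force: [0.4, -1.2, -1.8]
finger_gap: 0.149
finger_force: 40.0
```

Request:
drive_tool:
  offset:
    - [0, 0, 1]
    - [0, 0, 2]
    - [0, 0, 2]
  roll: [0, 0, 0]

```text
clock: 10.63
tool_pos: [564.6, 241.1, 166.3]
ee_rot: [3.141, 0.0, -0.0]
force: [-0.5, -0.3, -1.7]
finger_gap: 0.15
finger_force: 40.0
```

Request:
drive_tool:
  offset:
    - [0, 0, 0.5]
    - [0, 0, 1]
    - [0, 0, 1.5]
    - [0, 0, 1.5]
  roll: [0, 0, 0, 0]

```text
clock: 10.97
tool_pos: [564.8, 241.2, 165.7]
ee_rot: [3.141, -0.0, -0.0]
force: [-1.0, -0.5, 3.1]
finger_gap: 0.15
finger_force: 40.0
```

Request:
drive_tool:
  offset:
    - [0, 0, 0.5]
    - [0, 0, 1]
    - [0, 0, 1]
  roll: [0, 0, 0]

```text
clock: 11.22
tool_pos: [564.9, 241.3, 165.6]
ee_rot: [3.141, -0.001, -0.0]
force: [-3.4, -1.7, 9.2]
finger_gap: 0.15
finger_force: 40.0
```

Contact is on the ramps: TCP z is 165.7, about 17 mm above the seat, at roughly 10 N. Now backing off counter-clockwise.

Request:
drive_tool:
  offset:
    - [0, 0, 0]
    - [0, 0, 0]
    - [0, 0, 0]
    - [0, 0, 0]
  roll: [-0.08, -0.16, -0.24, -0.24]

```text
clock: 11.55
tool_pos: [565.4, 241.6, 166.4]
ee_rot: [3.142, -0.002, 0.243]
force: [-3.9, -1.3, 12.1]
finger_gap: 0.148
finger_force: 40.0
```

```bash
python3 -c "
from h import *
s=read_state();print(s['tool_pos'],s['ee_rot'],s['force'],s['moment'])"
```

```text
[565.37076323 241.55597094 166.39988368] [ 3.14157022e+00 -2.19507525e-03  2.42868953e-01] [-3.93743795 -1.30924803 12.10954035] [-0.55086716  0.82563041  0.02314617]
```

Request:
drive_tool:
  offset:
    - [0, 0, 0]
    - [0, 0, 0]
    - [0, 0, 0]
    - [0, 0, 0]
  roll: [-0.08, -0.16, -0.24, -0.24]

```text
clock: 11.88
tool_pos: [565.7, 241.4, 167.1]
ee_rot: [3.14, -0.003, 0.483]
force: [-3.3, -2.8, 15.9]
finger_gap: 0.15
finger_force: 40.0
```

Request:
drive_tool:
  offset:
    - [0, 0, -0.4]
    - [0, 0, -0.6]
    - [0, 0, -0.6]
    - [0, 0, -0.6]
  roll: [-0.07, -0.14, -0.2, -0.2]

```text
clock: 12.22
tool_pos: [564.8, 241.1, 164.7]
ee_rot: [3.142, -0.001, 0.681]
force: [0.6, -0.4, -1.2]
finger_gap: 0.15
finger_force: 40.0
```

It dropped off the peak and the force went to zero. Following it down.

Request:
drive_tool:
  offset:
    - [0, 0, 1]
    - [0, 0, 2]
    - [0, 0, 3]
    - [0, 0, 3]
  roll: [0, 0, 0, 0]

```text
clock: 12.55
tool_pos: [564.8, 240.7, 161.1]
ee_rot: [3.141, 0.001, 0.679]
force: [-0.1, -0.9, -1.7]
finger_gap: 0.152
finger_force: 40.0
```

Request:
drive_tool:
  offset:
    - [0, 0, 0.5]
    - [0, 0, 1]
    - [0, 0, 1.5]
    - [0, 0, 1.5]
  roll: [0, 0, 0, 0]

```text
clock: 12.88
tool_pos: [564.5, 241.4, 160.0]
ee_rot: [-3.141, 0.0, 0.68]
force: [0.0, 0.4, -1.2]
finger_gap: 0.149
finger_force: 40.0
```

Request:
drive_tool:
  offset:
    - [0, 0, 0.5]
    - [0, 0, 1]
    - [0, 0, 1.5]
    - [0, 0, 1.5]
  roll: [0, 0, 0, 0]

```text
clock: 13.22
tool_pos: [564.7, 241.5, 159.6]
ee_rot: [3.141, -0.0, 0.68]
force: [-2.6, -1.0, 4.8]
finger_gap: 0.15
finger_force: 40.0
```

```bash
python3 -c "
from h import *
s=read_state();print(s['tool_pos'],s['ee_rot'],s['force'],s['moment'],s['joints'])"
```

```text
[564.65784669 241.54423671 159.57892709] [ 3.14146397e+00 -3.96874610e-04  6.79898900e-01] [-2.59851912 -1.04957178  4.75374394] [-0.32474551  0.5884569   0.01242467] [-0.0769013   0.52965628 -0.51503643  1.71658858  0.30536211  0.97553329
 -1.59699449]
```

It is in the thread start: a 7.5 mm drop, now about 11 mm above the seat. Turning clockwise, sinking 1 mm per 10°.

Request:
drive_tool:
  offset:
    - [0, 0, 0.3]
    - [0, 0, 0.7]
    - [0, 0, 1.1]
    - [0, 0, 1.6]
    - [0, 0, 1.6]
  roll: [0.08, 0.16, 0.24, 0.32, 0.32]

```text
clock: 13.63
tool_pos: [565.3, 241.4, 157.7]
ee_rot: [3.141, -0.002, 0.358]
force: [-0.2, -0.1, 2.7]
finger_gap: 0.153
finger_force: 40.0
```

```bash
python3 -c "
from h import *
s=read_state();print(s['tool_pos'],s['ee_rot'],s['force'],s['moment'])"
```

```text
[565.27523589 241.39351142 157.65218383] [ 3.14126433e+00 -1.58287786e-03  3.57773367e-01] [-0.16288482 -0.08341156  2.66761516] [-0.24782592 -0.03632075 -0.05247995]
```

Request:
drive_tool:
  offset:
    - [0, 0, 0.5]
    - [0, 0, 0.9]
    - [0, 0, 1.4]
    - [0, 0, 1.8]
    - [0, 0, 1.8]
  roll: [0.08, 0.16, 0.24, 0.32, 0.32]

```text
clock: 14.05
tool_pos: [565.2, 241.7, 155.8]
ee_rot: [-3.141, -0.001, 0.04]
force: [0.1, 0.3, 2.7]
finger_gap: 0.149
finger_force: 40.0
```

```bash
python3 -c "
from h import *
s=read_state();print(s['tool_pos'],s['ee_rot'],s['force'],s['moment'])"
```

```text
[565.18191817 241.66498735 155.83500563] [-3.14110937e+00 -1.47817789e-03  4.02025914e-02] [0.10757317 0.29659004 2.7149962 ] [-0.04414628 -0.09112024 -0.05945884]
```

Request:
drive_tool:
  offset:
    - [0, 0, 0.25]
    - [0, 0, 0.5]
    - [0, 0, 0.7]
    - [0, 0, 0.7]
  roll: [0.04, 0.08, 0.12, 0.12]

```text
clock: 14.38
tool_pos: [565.0, 241.7, 155.1]
ee_rot: [-3.141, -0.001, -0.077]
force: [0.9, -0.0, 2.9]
finger_gap: 0.145
finger_force: 40.0
```

```bash
python3 -c "
from h import *
s=read_state();print(s['tool_pos'],s['ee_rot'],s['force'],s['moment'])"
```

```text
[565.0205757  241.65540787 155.08052963] [-3.14092302e+00 -9.37269754e-04 -7.73692874e-02] [ 0.94474189 -0.01039415  2.926004  ] [ 0.03926384 -0.05390587 -0.00233537]
```

Request:
drive_tool:
  offset:
    - [0, 0, 0.15]
    - [0, 0, 0.3]
    - [0, 0, 0.3]
  roll: [0.03, 0.06, 0.06]

```text
clock: 14.63
tool_pos: [564.6, 241.8, 154.8]
ee_rot: [-3.141, -0.0, -0.136]
force: [-0.3, -0.4, 4.9]
finger_gap: 0.154
finger_force: 40.0
```

```bash
python3 -c "
from h import *
s=read_state();print(s['tool_pos'],s['ee_rot'],s['force'],s['moment'])"
```

```text
[564.62246739 241.76383348 154.83237248] [-3.14111882e+00 -3.01739473e-04 -1.36448133e-01] [-0.29910263 -0.40320073  4.92601119] [0.0490106  0.35152261 0.24047284]
```

Request:
drive_tool:
  offset:
    - [0, 0, 0.1]
    - [0, 0, 0.1]
  roll: [0.02, 0.02]

```text
clock: 14.8
tool_pos: [564.6, 241.8, 154.8]
ee_rot: [-3.141, -0.0, -0.156]
force: [-1.8, 0.7, 5.8]
finger_gap: 0.151
finger_force: 40.1
```

```bash
python3 -c "
from h import *
s=read_state();print(s['tool_pos'],s['ee_rot'],s['force'],s['moment'])
for i in range(3): capture('side');s=read_state();print(s['tool_pos'][2],s['ee_rot'][2],s['moment'][2])"
```

```text
[564.63270132 241.7620613  154.81742731] [-3.14124583e+00 -4.55275844e-04 -1.55606802e-01] [-1.75675096  0.73404093  5.8109419 ] [0.04127954 0.39604728 0.48242078]
154.79069375885328 -0.15494903277647665 0.5354526003492338
154.81878609198182 -0.15481786782047613 0.49192978931147474
154.78351764688784 -0.15481694755450115 0.5024759066081885
```

Hard stop reached: moment is up to 0.5 N m with no further sinking, after about 46° and 4.8 mm of sink. I'll relieve the twist, release and retreat.

Request:
drive_tool:
  offset:
    - [0, 0, -0.8]
    - [0, 0, -0.8]
  roll: [-0.025, -0.025]

```text
clock: 15.12
tool_pos: [564.5, 241.7, 154.8]
ee_rot: [-3.141, 0.0, -0.131]
force: [-0.3, 0.7, 2.3]
finger_gap: 0.147
finger_force: 40.0
```

Request:
drive_tool:
  offset:
    - [0, 0, 0]
    - [0, 0, 0]
    - [0, 0, 0]
    - [0, 0, 0]
    - [0, 0, 0]
    - [0, 0, 0]
  roll: [0, 0, 0, 0, 0, 0]
  hand: 0.5

```text
clock: 15.62
tool_pos: [564.7, 241.0, 154.9]
ee_rot: [3.141, 0.0, -0.135]
force: [1.0, -0.7, -0.3]
finger_gap: 0.5
finger_force: 0.0
```

Request:
drive_tool:
  offset:
    - [0, 0, -15]
    - [0, 0, -45]
    - [0, 0, -80]
    - [-30, 0, -110]
    - [-60, 0, -120]
    - [-90, 0, -120]
    - [-90, 0, -120]
    - [-90, 0, -120]
  roll: [0, 0, 0, 0, 0, 0, 0, 0]

```text
clock: 16.28
tool_pos: [474.5, 253.8, 275.8]
ee_rot: [-3.141, -0.001, -0.133]
force: [0.6, -0.5, -0.0]
finger_gap: 0.502
finger_force: 0.0
```

Run:
```python
from h import *
s=read_state();print(s["clock"],s["tool_pos"],s["force"])
w=capture("wrist");p=capture("side")
b=[]
for z in (5.5,8.5): b.append(crop(p,(255,108),26,7,[(h[:,0],(255,255,0)) for h in sil(p,566,241.1,110+z,-.12)[1]]))
b.append(cv2.resize(w["color"][0:220,150:390],(397,364)))
b[0]=b[0][:364];b[1]=b[1][:364]
im=np.hstack(b);cv2.imwrite("pics/end.png",cv2.resize(im,None,fx=790/im.shape[1],fy=790/im.shape[1]))
```

```text
16.2833 [474.54440433 253.77905625 275.77125861] [ 0.61042612 -0.52019905 -0.01936654]
```

View pics/end.png

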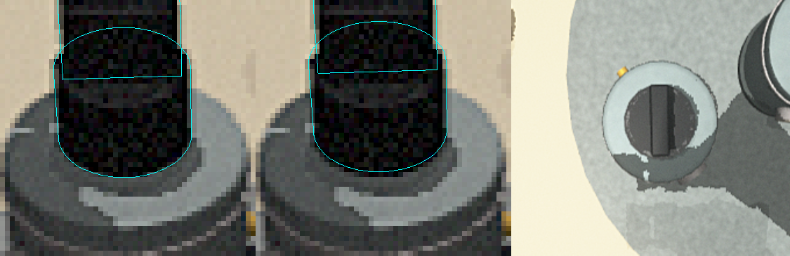

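The cap sits square on the tank. Its lower edge matches the model 5.5 mm above the seat, so it is home, and the hand is clear of it.

```bash
python3 -c "
from workcell import *
print(hand_in())"
```

```text
the job is handed in; nothing more can be done
None
```

The black filler cap is on the open tank and turned clockwise to its stop (about 46° from the thread start). It is released, the plaster casts and the other caps were not touched, and the job was handed in at about 16 s.

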